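# Move the case fans to the test rack in order

### The job

Move the four case fans from the storage rack to the empty test rack, one to a slot, keeping their order as counted from the handle end of each rack: the fan nearest the storage rack's handle goes into the slot nearest the test rack's handle, and so on down the row. Stand each fan upright on the floor of its slot, let go, and leave the screwdriver, the jar and the white box where they are.

Things in the scene. Friction and masses are not known exactly. Their poses are not given: they have to be found in the camera images.
- fan_50_center (a point): Centre (half-way up) of a black square computer case fan with wire guards, 50 mm wide and 50 mm high, 25 mm thick, standing upright on one edge in the storage rack. z is up, y is its thickness (the axle direction, along the row), x its width along the slot. It is a stiff block outside: grip it across its 25 mm thickness near the top edge. The four fans differ only in width and height: 50, 64, 78, 92 mm.
- fan_64_center (a point): Centre (half-way up) of a black square computer case fan with wire guards, 64 mm wide and 64 mm high, 25 mm thick, standing upright on one edge in the storage rack. z is up, y is its thickness (the axle direction, along the row), x its width along the slot. It is a stiff block outside: grip it across its 25 mm thickness near the top edge. The four fans differ only in width and height: 50, 64, 78, 92 mm.
- fan_78_center (a point): Centre (half-way up) of a black square computer case fan with wire guards, 78 mm wide and 78 mm high, 25 mm thick, standing upright on one edge in the storage rack. z is up, y is its thickness (the axle direction, along the row), x its width along the slot. It is a stiff block outside: grip it across its 25 mm thickness near the top edge. The four fans differ only in width and height: 50, 64, 78, 92 mm.
- fan_92_center (a point): Centre (half-way up) of a black square computer case fan with wire guards, 92 mm wide and 92 mm high, 25 mm thick, standing upright on one edge in the storage rack. z is up, y is its thickness (the axle direction, along the row), x its width along the slot. It is a stiff block outside: grip it across its 25 mm thickness near the top edge. The four fans differ only in width and height: 50, 64, 78, 92 mm.
- slot_50: The grey slot of the storage rack in which the 50 mm fan stands at the start; fixed all through, it shows the fan's original place in the row. All four storage slots look the same and are shaped as those of the test rack. Origin: centre of its underside, 8 mm above the table; the fan stands 6 mm above the origin. x along the slot, y along the row.
- slot_64: The grey slot of the storage rack in which the 64 mm fan stands at the start; fixed all through, it shows the fan's original place in the row. All four storage slots look the same and are shaped as those of the test rack. Origin: centre of its underside, 8 mm above the table; the fan stands 6 mm above the origin. x along the slot, y along the row.
- slot_78: The grey slot of the storage rack in which the 78 mm fan stands at the start; fixed all through, it shows the fan's original place in the row. All four storage slots look the same and are shaped as those of the test rack. Origin: centre of its underside, 8 mm above the table; the fan stands 6 mm above the origin. x along the slot, y along the row.
- slot_92: The grey slot of the storage rack in which the 92 mm fan stands at the start; fixed all through, it shows the fan's original place in the row. All four storage slots look the same and are shaped as those of the test rack. Origin: centre of its underside, 8 mm above the table; the fan stands 6 mm above the origin. x along the slot, y along the row.
- store_rack: Storage rack, full at the start: fixed aluminium plate 134 (x) x 290 (y) x 8 mm with four grey slots at y = -108, -36, 36, 108 mm, x = 0. Origin: centre of its underside, on the table; y along the row, z up. A carrying handle, a low bright steel loop, sticks out 45 mm at its +y end. Either rack may be on the robot's left.
- test_rack: Test rack, empty at the start: same plate, origin, axes and slot places as the storage rack, but its handle is at the -y end. Each slot has a flat floor 14 mm above the table, 116 mm (x) x 41 mm (y) inside, between two cheeks (tops 30 mm above the table, 5 mm thick) and two end lips (tops at 22 mm); a fan stands freely on this floor.
- driver: Bystander: a loose screwdriver lying on the table beyond the racks, about 200 mm long, along its x. Leave it alone. Origin: underside.
- jar: Bystander: a loose glass jar, 56 mm wide, 70 mm high, standing to the robot's right, near it. Leave it alone. Origin: centre of its underside.
- carton: Bystander: a loose flat white box, 114 x 164 x 56 mm, near the robot on its left. Leave it alone. Origin: centre of its underside.
Things that resemble listed ones, but are neither listed nor needed, are in the scene too. Leave any green or orange look-alike of the part that bears fan_92_center alone. Leave any orange or turquoise look-alike of the part that bears fan_64_center alone.

How it is judged:
By the outcome, as a careful person would: the job done as asked, in the order asked, and still so for the second after the job is handed in, with the robot touching nothing.
It also fails if it takes over 120 s, if anything falls off the work surface, if the arm or the gripper's body presses on something with over 40 N, if the wrist force passes 120 N, or if a joint passes its speed limit or range.

### The arm

A 7-joint arm with a two-finger parallel gripper is mounted at the origin on the work surface. World frame = base frame: x ahead of the robot, y to its left, z up, the work surface at z = 0. Lengths are in m, angles in rad, forces in N, time in s.
With the tool pointing down it reaches from about 0.4 to 0.85 m from the base axis. Payload 4.5 kg.
Tool frame: the origin (TCP) lies midway between the tips of the shut fingers; the grasp point (between the pads) lies 19 mm behind it; z points along the fingers, x is the direction in which the jaws open and shut, and the axes are right-handed (so a half turn about z gives the same grasp; the last joint's range is limited). The gripper opens to 88 mm and grips with 3 to 60 N. Pads are 18 mm wide; open, the fingers measure 123 mm over their backs; the gripper's body (75 mm by 187 mm) begins 45 mm behind the grasp point.
Start: joints at [1.265, 0.689, -0.195, 1.565, 0.157, 0.902, -0.215], TCP at [0.208, -0.589, 0.239] pointing down, gripper open.
Joint ranges: [-3.01, 3.01], [-0.46, 2.08], [-1.47, 1.51], [0.13, 2.56], [-1, 4.14], [0.04, 2.09], [-2.66, 2.66]. Speed limits (rad/s): [2.57, 2.57, 3.14, 3.14, 3.14, 3.14, 3.14].

### API

Orientations are given as a 3x3 rotation matrix whose columns are the frame's x, y, z axes.
In Python, from plant import robot, read_camera, order, recognise, outline_of gives the robot as it stands. The module is installed in compiled form; this text tells all that it offers.
- The arm moves only by the tool jog_arm, never from a script. Its argument "commands" is text: rows parted by semicolons, each of 5 numbers parted by spaces: the finger opening in m, from 0 to 0.0881, then the shift along the tool's x, y, z in m, then the turn about the tool's z in rad. In form: grip dx dy dz roll; .... A call has 1 to 20 rows; each row shifts and turns the commanded pose from where the row before left it, along the tool's axes as they then stand; what a row does not reach is not made up. A row lasts 1/10 s, in which the tool goes at most 50 mm and 8.59 degrees, less where a joint would pass 70% of its speed; a pose out of reach is approached as far as the arm can. A call is refused whole if a number of a shift passes 0.05 or a number of a turn 0.15, either way. A call with a gripper value outside its range is refused whole. The fingers move at their own pace and stop on an object; "newtons" is the grip in N (left out, the last holds). Time passes only in rows, so rows that do not move let the fingers close. It gives the time, the measured TCP pose, the force and the opening at its end, in the units of the state.
- robot.get_obs(): the state, without advancing time (a new reading comes with each control period).
- read_camera(name): name is "side" or "top"; returns a dict with "pixels" (420x560x3 uint8, blue, green, red), "K" (3x3 intrinsics, pixels), "extrinsics" (4x4, takes a point from world to camera coordinates). Camera axes: x right, y up, looking along -z (the intrinsics and any distortion apply to the point x, -y, -z); pixel columns grow to the right and rows downward; lengths in m; the calibration is good to about 2 mm. A picture is of the moment at which its call begins. There is no depth.
- order.finish_job(): hands the job in, once; it reports no verdict.
Trained networks look in a picture, given as the dict that the camera call returned (one of the last four; its "shot" number tells which), for a name from the list of things; names that differ only in an ending like _2 or _b are one class to them, and where a whole thing is asked for, a point or a joint stands for the part that bears it (a point fixed in the world has none). Each returns a list of dicts, best first, with "conf" (0 to 1); they miss things now and then, are a little off and sometimes report something else, mostly with a low value. They report only what shows in the picture. A call takes as long as a camera call. They do not tell look-alikes from the thing itself.
- recognise(picture, query): "centre" ([x, y, z] in m, in world coordinates, good to about 4 mm: the middle of the surface that is visible of it).
- outline_of(picture, query): "pixels" (420x560 bool, what is visible of it).
The state is a dict: "clock": time; "joint_positions": joint angles; "qd": joint speeds; "tau": joint torques, N m; "tool_pos": TCP position; "tcp_rot": TCP orientation; "wrist_force": force on the tool from outside, world axes, zero at the start; "moment": the same for the moment, N m; "width": finger opening in m.
Only numpy, scipy, OpenCV 4.12 (cv2) and the standard library are available. Lean on these libraries where they do the work, as an engineer would, in place of code of your own. Each camera call takes 0.05 s, during which the arm holds its last target.

## Working session

There is one attempt and no reset: what is moved stays moved. The work goes in short steps, Python scripts to look and compute and a tool call to move; the robot and the scene stay as the last step left them, time stands still between calls to the robot, and variables do not carry over. Pictures are saved under pics/ and viewed, and the job is handed in when it is done.

Besides the shell and the picture viewer there is one more tool, called after "Emit:" by a JSON object that holds its "fn" and its "kwargs". jog_arm: Moves the arm, as the interface text tells. Its arguments: {"type":"object","properties":{"commands":{"type":"string"},"newtons":{"type":"number"}},"required":["commands"]}

```bash
mkdir -p pics
python3 - <<'E'
from plant import robot, read_camera
import cv2, numpy as np
np.set_printoptions(precision=4,suppress=True)
o=robot.get_obs()
for k,v in o.items(): print(k,np.array(v))
for n in("top","side"):
    p=read_camera(n); cv2.imwrite(f"pics/{n}0.png",p["pixels"]); print(n,p.keys(),p["K"],p["extrinsics"])
    print({k:v for k,v in p.items() if k not in("pixels","K","extrinsics")})
E
```

```text
clock 0.0
joint_positions [ 1.2648  0.69   -0.1945  1.5663  0.1573  0.9025 -0.2151]
qd [ 0.      0.0003 -0.0007 -0.0001  0.001   0.0004 -0.    ]
tau [ -0.0015 -52.7559  -1.2671 -15.3435  -0.0526   0.0066   0.0002]
tool_pos [ 0.208  -0.5887  0.2379]
tcp_rot [[ 0.3334 -0.9428 -0.0007]
 [-0.9428 -0.3334  0.0016]
 [-0.0018  0.0001 -1.    ]]
wrist_force [ 0.5813 -1.0718 -0.2689]
moment [-0.0211  0.0239  0.0453]
width 0.0882040513731134
top dict_keys(['pixels', 'K', 'extrinsics', 'shot']) [[399.2672   0.     282.4011]
 [  0.     399.2672 203.7889]
 [  0.       0.       1.    ]] [[-0.026  -0.9996 -0.0057  0.0036]
 [ 0.9937 -0.0265  0.1086 -0.5778]
 [-0.1087 -0.0028  0.9941 -1.3231]
 [ 0.      0.      0.      1.    ]]
{'shot': 1}
side dict_keys(['pixels', 'K', 'extrinsics', 'shot']) [[432.1222   0.     273.8074]
 [  0.     432.1222 205.5668]
 [  0.       0.       1.    ]] [[-0.7317 -0.6814 -0.0156  0.4002]
 [ 0.4112 -0.4596  0.7872 -0.3034]
 [-0.5436  0.5696  0.6164 -0.9148]
 [ 0.      0.      0.      1.    ]]
{'shot': 2}
```

View pics/top0.png

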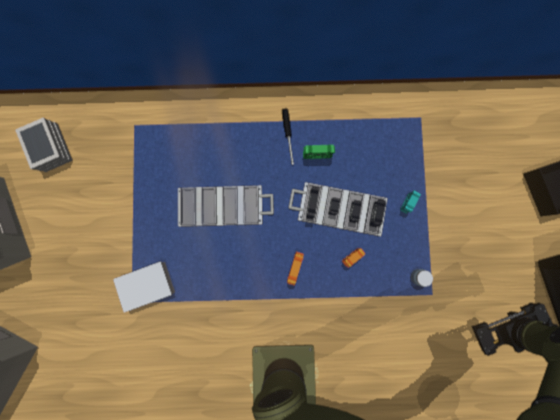

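View pics/side0.png

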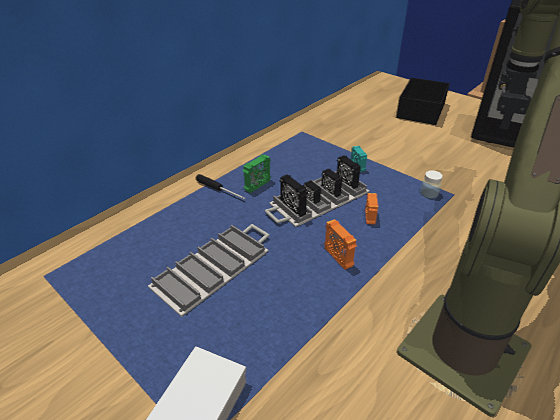

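The test rack is on the left, at about x 178–262, y 186–227, with its handle on the right at (267,204). The storage rack is on the right, tilted, at about (300–386, 185–235), with its handle on the left at (296,200). Next I'll measure both racks and identify the fans.

```bash
cat > h.py <<'E'
from plant import robot, read_camera, order, recognise, outline_of
import cv2, numpy as np
np.set_printoptions(precision=4,suppress=True)
def proj(p,P):
    P=np.atleast_2d(P); E=p["extrinsics"]; c=P@E[:3,:3].T+E[:3,3]; c=c*[1,-1,-1]; u=c@p["K"].T; return u[:,:2]/u[:,2:]
def ray(p,uv,z):
    uv=np.atleast_2d(uv).astype(float); E=p["extrinsics"]; R=E[:3,:3]; C=-R.T@E[:3,3]
    d=np.c_[uv,np.ones(len(uv))]@np.linalg.inv(p["K"]).T*[1,-1,-1]; d=d@R
    return C+d*((z-C[2])/d[:,2])[:,None]
E
python3 - <<'E'
from h import *
for n in("top","side"):
    p=read_camera(n)
    for q in["fan_50_center","fan_64_center","fan_78_center","fan_92_center","slot_50","slot_64","slot_78","slot_92","store_rack","test_rack","driver","jar","carton"]:
        r=recognise(p,q)
        print(n,q,[(np.array(a["centre"]).round(3).tolist(),round(a["conf"],2)) for a in r[:6]])
    im=p["pixels"]
    if n=="top":
        cv2.imwrite("pics/top_z.png",cv2.resize(im[170:250,165:400],None,fx=3.4,fy=3.4,interpolation=cv2.INTER_CUBIC))
    else: cv2.imwrite("pics/side_z.png",cv2.resize(im[130:330,140:400],None,fx=3,fy=3,interpolation=cv2.INTER_CUBIC))
E
```

```text
top fan_50_center [([0.558, -0.181, 0.068], 0.71)]
top fan_64_center [([0.54, -0.251, 0.08], 0.61), ([0.39, -0.238, 0.064], 0.54), ([0.572, -0.439, 0.065], 0.5), ([0.584, -0.104, 0.024], 0.5)]
top fan_78_center [([0.535, -0.322, 0.097], 0.58)]
top fan_92_center [([0.361, -0.047, 0.093], 0.68), ([0.742, -0.134, 0.089], 0.63), ([0.573, -0.107, 0.104], 0.58)]
top slot_50 [([0.567, -0.181, 0.017], 0.86), ([0.584, -0.102, 0.024], 0.79), ([0.522, -0.308, 0.014], 0.78), ([0.552, -0.25, 0.014], 0.62), ([0.313, 0.446, 0.058], 0.51)]
top slot_64 [([0.567, -0.181, 0.017], 0.86), ([0.584, -0.102, 0.024], 0.79), ([0.522, -0.308, 0.014], 0.78), ([0.552, -0.25, 0.014], 0.62), ([0.313, 0.446, 0.058], 0.51)]
top slot_78 [([0.567, -0.181, 0.017], 0.86), ([0.584, -0.102, 0.024], 0.79), ([0.522, -0.308, 0.014], 0.78), ([0.552, -0.25, 0.014], 0.62), ([0.313, 0.446, 0.058], 0.51)]
top slot_92 [([0.567, -0.181, 0.017], 0.86), ([0.584, -0.102, 0.024], 0.79), ([0.522, -0.308, 0.014], 0.78), ([0.552, -0.25, 0.014], 0.62), ([0.313, 0.446, 0.058], 0.51)]
top store_rack [([0.56, -0.197, 0.012], 0.71), ([0.568, -
[... 893 characters left out ...]
 0.75), ([0.522, -0.171, 0.021], 0.55), ([0.488, -0.301, 0.021], 0.5)]
side slot_78 [([0.557, -0.094, 0.022], 0.76), ([0.513, -0.233, 0.022], 0.75), ([0.522, -0.171, 0.021], 0.55), ([0.488, -0.301, 0.021], 0.5)]
side slot_92 [([0.557, -0.094, 0.022], 0.76), ([0.513, -0.233, 0.022], 0.75), ([0.522, -0.171, 0.021], 0.55), ([0.488, -0.301, 0.021], 0.5)]
side store_rack [([0.53, -0.09, 0.01], 0.94), ([0.535, -0.244, 0.058], 0.68), ([0.522, -0.32, 0.062], 0.26)]
side test_rack [([0.571, 0.22, 0.016], 0.65), ([0.843, -0.029, 0.018], 0.39)]
side driver [([0.844, -0.03, 0.019], 0.78)]
side jar [([0.311, -0.449, 0.046], 0.72), ([0.511, -0.234, 0.023], 0.4)]
side carton [([0.315, 0.445, 0.055], 0.74)]
```

View pics/top_z.png

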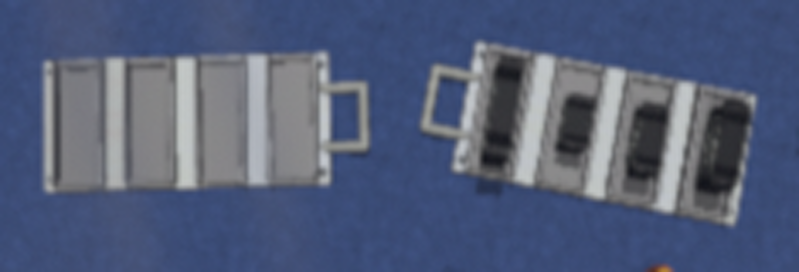

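View pics/side_z.png

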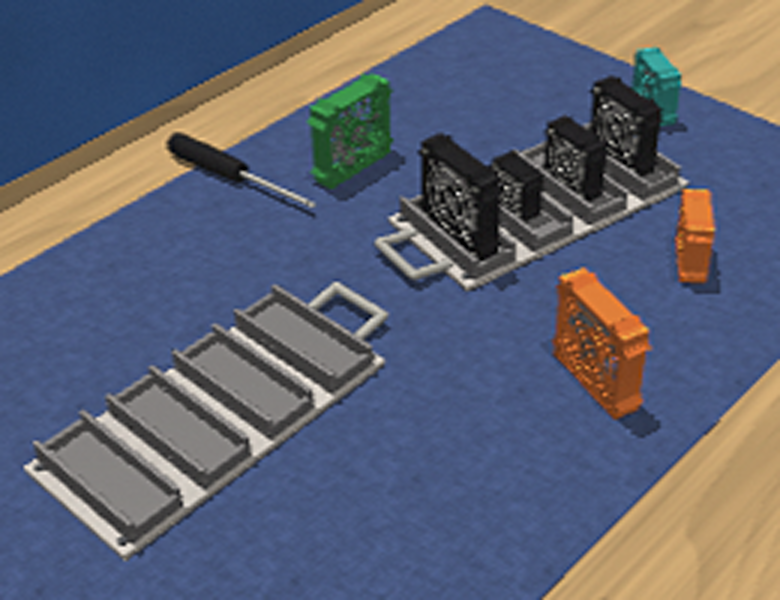

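```bash
cat >> h.py <<'E'
from scipy.optimize import minimize, least_squares
def boxpts(x,y,yaw,sx,sy,z0,z1):
    c,s=np.cos(yaw),np.sin(yaw)
    return np.array([[x+c*a*sx/2-s*b*sy/2,y+s*a*sx/2+c*b*sy/2,z] for z in(z0,z1) for a in(-1,1) for b in(-1,1)])
def sil(p,P,S=4):
    h=cv2.convexHull(((proj(p,P)+0.5)*S-0.5).astype(np.float32)).astype(np.int32)
    m=np.zeros((420*S,560*S),np.uint8); cv2.fillConvexPoly(m,h,1); return m
def crop_sil(p,P,win,S=6):
    u0,v0,u1,v1=win
    h=cv2.convexHull(((proj(p,P)+0.5-[u0,v0])*S*16-8).astype(np.float32)).astype(np.int32)
    m=np.zeros(((v1-v0)*S,(u1-u0)*S),np.uint8); cv2.fillConvexPoly(m,h,255,cv2.LINE_AA,4)
    return cv2.resize(m,(u1-u0,v1-v0),interpolation=cv2.INTER_AREA)/255.
def fitbox(obs,x0,dims,z):
    # obs: list of (pic, mask)
    W=[]
    for p,m in obs:
        vs,us=np.where(m); W.append((max(us.min()-12,0),max(vs.min()-12,0),min(us.max()+13,560),min(vs.max()+13,420)))
    def cost(q):
        return sum(np.abs(crop_sil(p,boxpts(*q,*dims,*z),w)-m[w[1]:w[3],w[0]:w[2]]).sum() for (p,m),w in zip(obs,W))
    best=None
    for dy in(-.1,0,.1):
        s=np.array([x0[0],x0[1],x0[2]+dy]); sim=np.vstack([s,s+[.008,0,0],s+[0,.008,0],s+[0,0,.1]])
        r=minimize(cost,s,method="Nelder-Mead",options=dict(initial_simplex=sim,xatol=1e-4,fatol=.05,maxiter=300))
        if best is None or r.fun<best.fun: best=r
    return best.x,best.fun,[int(m.sum()) for _,m in obs]
E
cat > fit1.py <<'E'
from h import *
T=read_camera("top"); S=read_camera("side")
# racks: corners on plate top z=.008 from zoom picture
def z2(c): return np.array([165,170])+(np.array(c)+.5)/3.4-.5
cor={"test":[(44,62),(327,53),(329,185),(46,190)],"store":[(478,42),(756,96),(737,225),(455,172)]}
# order: (+x,+y),(+x,-y),(-x,-y),(-x,+y)
loc=np.array([(.067,.145),(.067,-.145),(-.067,-.145),(-.067,.145)])
for k,c in cor.items():
    P=ray(T,z2(c),.008)[:,:2]
    def f(q): 
        R=np.array([[np.cos(q[2]),-np.sin(q[2])],[np.sin(q[2]),np.cos(q[2])]]); return (loc@R.T+q[:2]-P).ravel()
    r=least_squares(f,[*P.mean(0),0]); print(k,r.x,(r.fun*1000).round(1))
for h,x0 in {50:(.555,-.178),64:(.537,-.248),78:(.532,-.324),92:(.57,-.104)}.items():
    for names in (("top",),("side",),("top","side")):
        obs=[]
        for n,p in(("top",T),("side",S)):
            if n not in names: continue
            c=outline_of(p,f"fan_{h}_center")
            best=None
            for a in c:
                vs,us=np.where(a["pixels"]); uv=proj(p,[*x0,.05])[0]; d=np.hypot(us.mean()-uv[0],vs.mean()-uv[1])
                if best is None or d<best[0]: best=(d,a["pixels"])
            if best is not None and best[0]<25: obs.append((p,best[1].astype(float)))
        if obs: print(h,names,fitbox(obs,(*x0,-.2),(h/1000,.025),(.014,.014+h/1000)))
E
python3 fit1.py
```

```text
test [ 0.5798  0.2058 -0.0003] [ 1.4 -0.  -0.2 -0.8  0.6 -1.5 -1.8  2.4]
store [ 0.5571 -0.2195 -0.2143] [-0.8  0.7  0.6 -2.4 -0.3 -0.   0.5  1.7]
50 ('top',) (array([ 0.5649, -0.1845, -0.3294]), np.float64(31.266666666666666), [120])
50 ('side',) (array([ 0.56  , -0.1861, -0.5017]), np.float64(47.84313725490196), [250])
50 ('top', 'side') (array([ 0.5621, -0.1858, -0.3997]), np.float64(99.70588235294119), [120, 250])
64 ('top',) (array([ 0.5442, -0.2525, -0.2092]), np.float64(28.145098039215686), [203])
64 ('side',) (array([ 0.5431, -0.2533, -0.2023]), np.float64(32.87843137254902), [443])
64 ('top', 'side') (array([ 0.5433, -0.253 , -0.2058]), np.float64(63.53333333333333), [203, 443])
78 ('top',) (array([ 0.5344, -0.326 , -0.2201]), np.float64(30.75686274509804), [337])
78 ('side',) (array([ 0.5328, -0.3257, -0.2144]), np.float64(61.521568627450975), [571])
78 ('top', 'side') (array([ 0.5335, -0.3259, -0.2177]), np.float64(94.38823529411764), [337, 571])
92 ('side',) (array([ 0.5768, -0.1126, -0.2063]), np.float64(50.2235294117647), [811])
92 ('top', 'side') (array([ 0.5768, -0.1126, -0.2063]), np.float64(50.2235294117647), [811])
```

The storage order from the handle is 92, 50, 64, 78. All four measured positions agree with the slot pitch, and the storage rack yaw is −0.214.

The gripper body would clip a 92 fan standing next to the 50. So I'll park the 92 in the far test slot first, place the 50, then move the 92 to its own slot. First I'll move above the 92.

Emit:
{"fn": "jog_arm", "kwargs": {"commands": "0.05 0 0 0 0.11; 0.05 0 0 0 0.11; 0.05 0 0 0 0.11; 0.05 0 0 0 0.11; 0.05 0 0 0 0.114; 0.05 -0.0388 -0.0185 0.003 0; 0.05 -0.0388 -0.0185 0.003 0; 0.05 -0.0388 -0.0185 0.003 0; 0.05 -0.0388 -0.0185 0.003 0; 0.05 -0.0388 -0.0185 0.003 0; 0.05 -0.0388 -0.0185 0.003 0; 0.05 -0.0388 -0.0185 0.003 0; 0.05 -0.0388 -0.0185 0.003 0; 0.05 -0.0388 -0.0185 0.003 0; 0.05 -0.0388 -0.0185 0.003 0; 0.05 -0.0388 -0.0185 0.003 0; 0.05 -0.0388 -0.0185 0.003 0; 0.05 -0.0388 -0.0185 0.003 0; 0.05 0 0 0 0", "newtons": 20}}

```text
clock: 4.3
tool_pos: [0.555, -0.1394, 0.1993]
tcp_rot: [[-0.201, -0.98, 0.004], [-0.979, 0.201, 0.005], [-0.005, -0.003, -1.0]]
wrist_force: [0.1, 0.8, -0.2]
width: 0.0501
```

```bash
cat > go.py <<'E'
# usage: go.py x y z yaw(of row: jaw axis = -row dir) -> delta in tool axes
import sys
from h import *
x,y,z,yaw=map(float,sys.argv[1:5])
o=robot.get_obs(); R=np.array(o["tcp_rot"]); P=np.array(o["tool_pos"])
ang=np.arctan2(R[1,0],R[0,0]); t=-np.pi/2+yaw
roll=-((t-ang+np.pi)%(2*np.pi)-np.pi)
d=np.array([x,y,z])-P
a=-np.pi/2+yaw; Rt=np.array([[np.cos(a),np.sin(a),0],[np.sin(a),-np.cos(a),0],[0,0,-1]])
print("t",o["clock"],"pos",P,"R z",R[:,2],"w",o["width"],"F",np.array(o["wrist_force"]))
print("q",np.array(o["joint_positions"]))
print("roll",round(roll,4),"delta now-axes",d@R,"delta after roll",d@Rt)
E
python3 go.py .5768 -.1126 .2 -.214
```

```text
t 4.3 pos [ 0.555  -0.1394  0.1993] R z [ 0.0036  0.0049 -1.    ] w 0.050089531637315284 F [ 0.0684  0.8296 -0.2153]
q [ 0.1434  0.6675  0.0427  1.7795 -0.0499  0.6929 -1.5583]
roll 0.0112 delta now-axes [-0.0307 -0.0159 -0.0005] delta after roll [-0.0308 -0.0156 -0.0007]
```

Emit:
{"fn": "jog_arm", "kwargs": {"commands": "0.05 -0.0154 -0.0078 0 0.011; 0.05 -0.0154 -0.0078 0 0; 0.05 0 0 0.025 0; 0.05 0 0 0.025 0; 0.05 0 0 0.02 0; 0.05 0 0 0 0; 0.05 0 0 0 0"}}

```text
clock: 5.0
tool_pos: [0.5728, -0.1209, 0.13]
tcp_rot: [[-0.223, -0.975, 0.0], [-0.975, 0.223, 0.0], [-0.0, -0.0, -1.0]]
wrist_force: [0.4, -0.9, 0.3]
width: 0.0496
```

```bash
python3 go.py .5768 -.1126 .077 -.214
python3 - <<'E'
from h import *
for n in("top","side"):
    p=read_camera(n); uv=proj(p,[.57,-.12,.1])[0].astype(int); im=p["pixels"]
    c=im[max(uv[1]-70,0):uv[1]+70,max(uv[0]-90,0):uv[0]+90]; cv2.imwrite(f"pics/a_{n}.png",cv2.resize(c,None,fx=4,fy=4,interpolation=cv2.INTER_CUBIC))
E
```

```text
t 5.0 pos [ 0.5728 -0.1209  0.13  ] R z [ 0.0002  0.     -1.    ] w 0.04960000616285574 F [ 0.3785 -0.8559  0.2854]
q [ 0.102   0.7844  0.0474  1.7899 -0.0622  0.5686 -1.608 ]
roll -0.0111 delta now-axes [-0.0089 -0.002   0.053 ] delta after roll [-0.0089 -0.0021  0.053 ]
```

View pics/a_side.png

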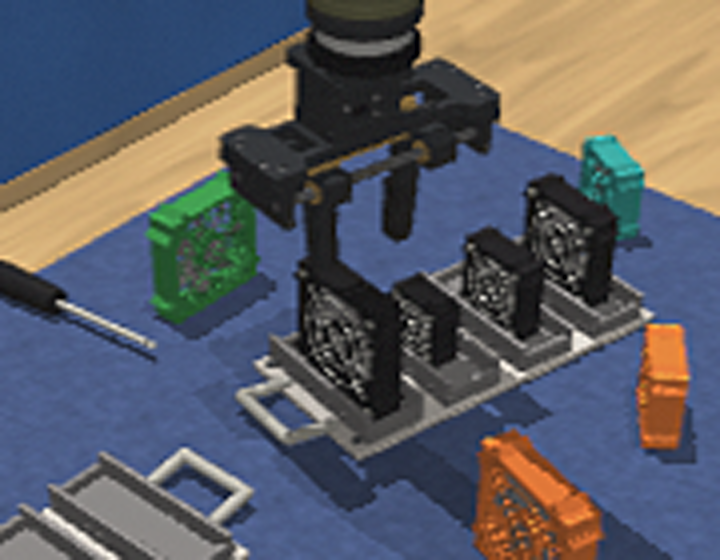

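Emit:
{"fn": "jog_arm", "kwargs": {"commands": "0.05 -0.009 -0.002 0 -0.011; 0.05 0 0 0 0; 0.05 0 0 0 0; 0.05 0 0 0 0"}}

```text
clock: 5.5
tool_pos: [0.5765, -0.1126, 0.13]
tcp_rot: [[-0.212, -0.977, 0.0], [-0.977, 0.212, -0.0], [0.0, -0.0, -1.0]]
wrist_force: [0.5, -0.9, -0.6]
width: 0.0502
```

```bash
python3 go.py .5768 -.1126 .077 -.214
python3 - <<'E'
from h import *
for n in("top","side"):
    p=read_camera(n); uv=proj(p,[.57,-.12,.1])[0].astype(int); im=p["pixels"]
    c=im[max(uv[1]-70,0):uv[1]+70,max(uv[0]-90,0):uv[0]+90]; cv2.imwrite(f"pics/b_{n}.png",cv2.resize(c,None,fx=4,fy=4,interpolation=cv2.INTER_CUBIC))
E
```

```text
t 5.5 pos [ 0.5765 -0.1126  0.13  ] R z [ 0.0004 -0.0003 -1.    ] w 0.05024121150341732 F [ 0.5253 -0.8708 -0.586 ]
q [ 0.0871  0.7863  0.0471  1.784  -0.0612  0.5724 -1.6131]
roll -0.0001 delta now-axes [-0.     -0.0003  0.053 ] delta after roll [-0.     -0.0003  0.053 ]
```

View pics/b_side.png

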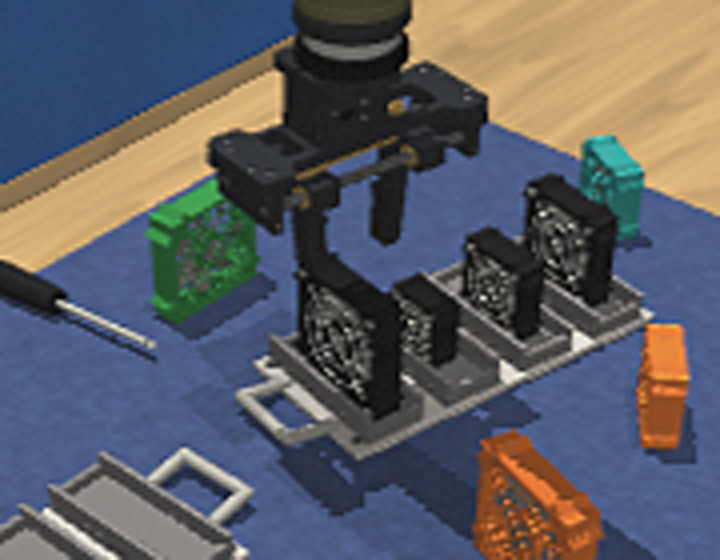

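The side view shows the tip midpoint at about (348,250) in the crop, centred over the top of the 92 fan at (345,290). I'll descend and grip.

Emit:
{"fn": "jog_arm", "kwargs": {"commands": "0.05 0 0 0.018 0; 0.05 0 0 0.018 0; 0.05 0 0 0.017 0; 0.05 0 0 0 0; 0.05 0 0 0 0; 0.01 0 0 0 0; 0.01 0 0 0 0; 0.01 0 0 0 0; 0.01 0 0 0 0; 0.01 0 0 0 0; 0.01 0 0 0 0; 0.01 0 0 0 0", "newtons": 25}}

```text
clock: 6.8
tool_pos: [0.5768, -0.1126, 0.0773]
tcp_rot: [[-0.213, -0.977, 0.001], [-0.977, 0.213, -0.0], [-0.0, -0.001, -1.0]]
wrist_force: [-0.8, 0.1, 6.2]
width: 0.025
```

Emit:
{"fn": "jog_arm", "kwargs": {"commands": "0.01 0 0 -0.01 0; 0.01 0 0 -0.02 0; 0.01 0 0 -0.025 0; 0.01 0 0 -0.025 0; 0.01 -0.02 0 0 -0.054; 0.01 -0.03 0 0 -0.08; 0.01 -0.03 0 0 -0.08; 0.01 0 0 0 0; 0.01 0 0 0 0; 0.01 0 0 0 0"}}

```text
clock: 7.8
tool_pos: [0.5873, -0.0342, 0.1561]
tcp_rot: [[-0.001, -1.0, -0.001], [-1.0, 0.001, -0.001], [0.001, 0.001, -1.0]]
wrist_force: [0.3, -0.4, -1.1]
width: 0.0247
```

```bash
python3 go.py .5798 .3138 .157 0
```

```text
t 7.8 pos [ 0.5873 -0.0342  0.1561] R z [-0.0013 -0.001  -1.    ] w 0.02469362795226238 F [ 0.3308 -0.3927 -1.0658]
q [-0.0269  0.7476  0.0107  1.7615 -0.0107  0.6339 -1.582 ]
roll -0.0008 delta now-axes [-0.348   0.0078 -0.0012] delta after roll [-0.348   0.0075 -0.0009]
```

Emit:
{"fn": "jog_arm", "kwargs": {"commands": "0.01 -0.014 0.001 0 0; 0.01 -0.025 0.001 0 0; 0.01 -0.035 0.001 0 0; 0.01 -0.035 0.001 0 0; 0.01 -0.035 0.001 0 0; 0.01 -0.035 0.001 0 0; 0.01 -0.035 0.001 0 0; 0.01 -0.035 0.0005 0 0; 0.01 -0.035 0 0 0; 0.01 -0.035 0 0 0; 0.01 -0.02 0 0 0; 0.01 -0.009 0 0 0; 0.01 0 0 0 0; 0.01 0 0 0 0; 0.01 0 0 0 0"}}

```text
clock: 9.3
tool_pos: [0.581, 0.3121, 0.1567]
tcp_rot: [[-0.003, -1.0, 0.0], [-1.0, 0.003, -0.002], [0.002, -0.0, -1.0]]
wrist_force: [-0.2, 0.0, -0.1]
width: 0.0248
```

```bash
python3 go.py .5798 .3138 .157 0
python3 - <<'E'
from h import *
for n in("top","side"):
    p=read_camera(n); uv=proj(p,[.57,.25,.05])[0].astype(int); im=p["pixels"]
    c=im[max(uv[1]-70,0):uv[1]+70,max(uv[0]-90,0):uv[0]+90]; cv2.imwrite(f"pics/c_{n}.png",cv2.resize(c,None,fx=4,fy=4,interpolation=cv2.INTER_CUBIC))
E
```

```text
t 9.3 pos [0.581  0.3121 0.1567] R z [ 0.0001 -0.0018 -1.    ] w 0.024817402172320566 F [-0.2183  0.0226 -0.0712]
q [-0.6107  0.8321  0.0904  1.5343 -0.0928  0.7803 -2.0575]
roll -0.0031 delta now-axes [-0.0017  0.0012 -0.0003] delta after roll [-0.0017  0.0012 -0.0003]
```

View pics/c_side.png

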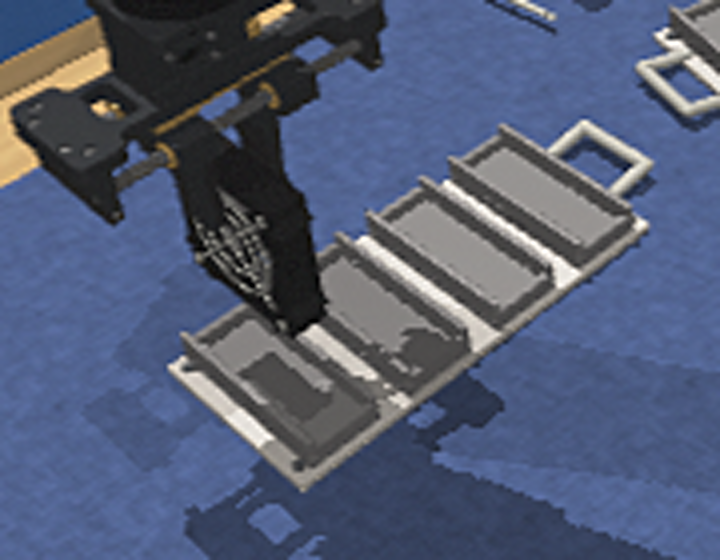

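Run:
```python
from h import *
out=[]
for n in("top","side"):
    p=read_camera(n); uv=proj(p,[.57,.1,.02])[0].astype(int); im=p["pixels"]
    u0,v0=uv[0]-130,max(uv[1]-90,0)
    c=cv2.resize(im[v0:v0+180,u0:u0+230],None,fx=3.4,fy=3.4,interpolation=cv2.INTER_CUBIC)
    def poly(P,col):
        q=((proj(p,P)+.5-[u0,v0])*3.4-.5).round().astype(int); cv2.polylines(c,[q.reshape(-1,1,2)],True,col,1,cv2.LINE_AA)
    for cx,cy,yaw in((.5798,.2058,0),(.5571,-.2195,-.2143)):
        poly(boxpts(cx,cy,yaw,.134,.290,.008,.008)[[0,1,3,2]],(0,255,0))
        for k in(-.108,-.036,.036,.108):
            sx,sy=cx-np.sin(yaw)*k,cy+np.cos(yaw)*k
            poly(boxpts(sx,sy,yaw,.116,.041,.014,.014)[[0,1,3,2]],(0,0,255))
    cv2.imwrite(f"pics/ov_{n}.png",c)
```

```text
(no output)
```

View pics/ov_top.png

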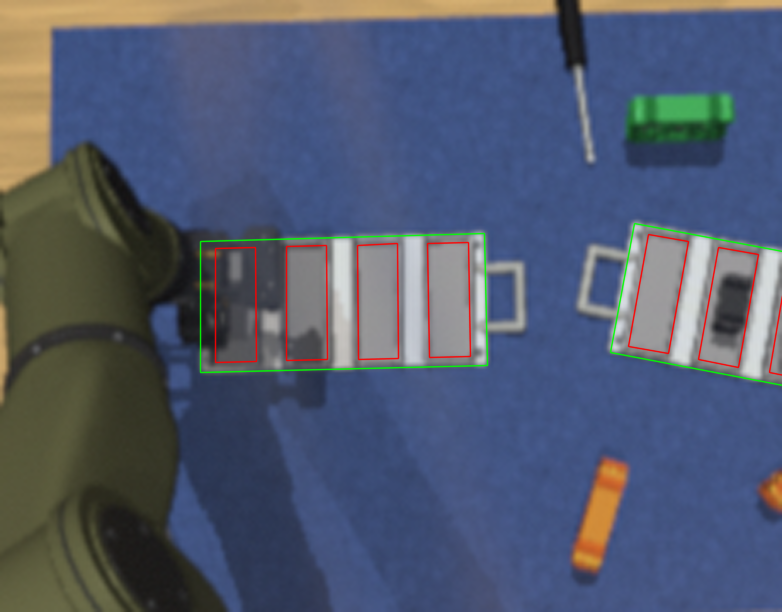

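View pics/ov_side.png

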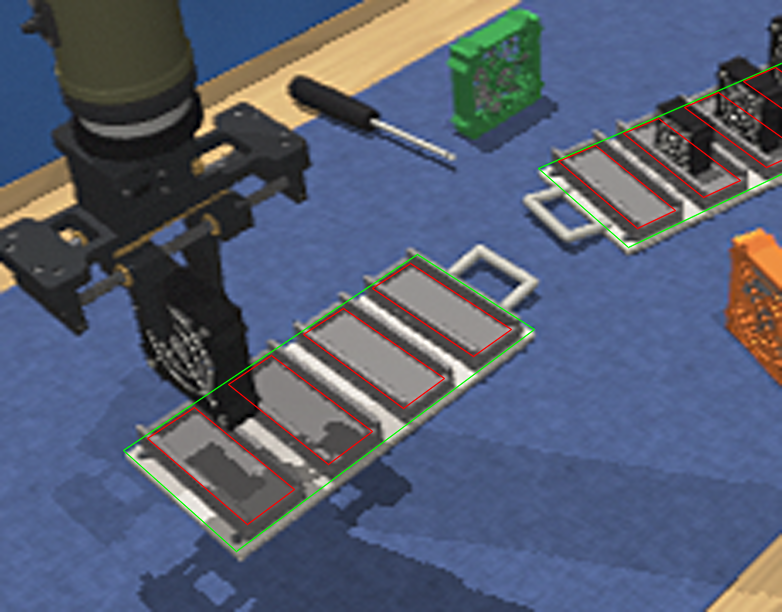

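The overlay fits both racks to within about 2 mm in both views. The fan's landing spot is inside the leftmost test slot, so I'll lower and release.

Emit:
{"fn": "jog_arm", "kwargs": {"commands": "0.01 -0.002 0.002 0.02 -0.003; 0.01 0 0 0.025 0; 0.01 0 0 0.02 0; 0.01 0 0 0.01 0; 0.01 0 0 0.003 0; 0.01 0 0 0 0; 0.01 0 0 0 0; 0.01 0 0 0 0"}}

```text
clock: 10.3
tool_pos: [0.5792, 0.3169, 0.0798]
tcp_rot: [[0.003, -1.0, 0.002], [-1.0, -0.003, 0.001], [-0.001, -0.002, -1.0]]
wrist_force: [0.2, 0.6, -1.5]
width: 0.0251
```

Emit:
{"fn": "jog_arm", "kwargs": {"commands": "0.01 0.003 0 0.001 0; 0.01 0 0 0.001 0; 0.01 0 0 0 0; 0.01 0 0 0 0"}}

```text
clock: 10.7
tool_pos: [0.5788, 0.313, 0.0773]
tcp_rot: [[0.002, -1.0, 0.001], [-1.0, -0.002, -0.001], [0.001, -0.001, -1.0]]
wrist_force: [-1.5, -1.5, 6.0]
width: 0.0247
```

Emit:
{"fn": "jog_arm", "kwargs": {"commands": "0.05 0 0 0 0; 0.05 0 0 0 0; 0.05 0 0 0 0; 0.05 0 0 -0.01 0; 0.05 0 0 -0.03 0; 0.05 0 0 -0.04 0; 0.05 0 0 -0.04 0; 0.05 0.03 0 0 0;  0.05 0.03 0 0 0; 0.05 0 0 0 0; 0.05 0 0 0 0"}}

```text
clock: 11.8
tool_pos: [0.5789, 0.253, 0.1974]
tcp_rot: [[0.001, -1.0, 0.001], [-1.0, -0.001, 0.0], [-0.0, -0.001, -1.0]]
wrist_force: [0.6, 0.6, -0.9]
width: 0.0499
```

```bash
cat > shot.py <<'E'
import sys
from h import *
# shot.py tag x y z [fan sizes to fit "h:x:y:yaw"]
tag=sys.argv[1]; P=list(map(float,sys.argv[2:5]))
D={}
for n in("top","side"):
    p=D[n]=read_camera(n); uv=proj(p,P)[0].astype(int); u0,v0=max(uv[0]-90,0),max(uv[1]-70,0)
    cv2.imwrite(f"pics/{tag}_{n}.png",cv2.resize(p["pixels"][v0:v0+140,u0:u0+180],None,fx=4,fy=4,interpolation=cv2.INTER_CUBIC))
for s in sys.argv[5:]:
    h,x,y,yaw=s.split(":"); h=int(h); x0=(float(x),float(y))
    both=[]
    for n,p in D.items():
        best=None
        for a in outline_of(p,f"fan_{h}_center"):
            vs,us=np.where(a["pixels"]); uv=proj(p,[*x0,.014+h/2000])[0]; d=np.hypot(us.mean()-uv[0],vs.mean()-uv[1])
            if best is None or d<best[0]: best=(d,a["pixels"])
        if best is not None and best[0]<20:
            both.append((p,best[1].astype(float))); print(h,n,fitbox(both[-1:],(*x0,float(yaw)),(h/1000,.025),(.014,.014+h/1000)))
        else: print(h,n,"none",best and best[0])
    if len(both)==2: print(h,"both",fitbox(both,(*x0,float(yaw)),(h/1000,.025),(.014,.014+h/1000)))
E
python3 go.py .562 -.1855 .15 -.214; python3 shot.py d .565 -.2 .05 50:.562:-.1855:-.214 64:.5433:-.253:-.214 78:.5335:-.3259:-.214 92:.5788:.313:0
```

```text
t 11.8 pos [0.5789 0.253  0.1974] R z [ 0.0007  0.0005 -1.    ] w 0.04989530597787612 F [ 0.5551  0.6304 -0.8714]
q [-0.5314  0.7451  0.0851  1.5951 -0.0803  0.8039 -1.9826]
roll 0.2152 delta now-axes [0.4385 0.0175 0.0472] delta after roll [ 0.4321 -0.0766  0.0474]
50 top (array([ 0.5641, -0.1849, -0.224 ]), np.float64(15.223529411764707), [147])
50 side (array([ 0.5622, -0.1827, -0.3943]), np.float64(42.33333333333333), [261])
50 both (array([ 0.5636, -0.1849, -0.3382]), np.float64(65.90196078431373), [147, 261])
64 top (array([ 0.5466, -0.2529, -0.2684]), np.float64(25.51372549019608), [205])
64 side (array([ 0.5414, -0.2532, -0.153 ]), np.float64(30.95294117647059), [452])
64 both (array([ 0.5429, -0.2535, -0.1719]), np.float64(76.68627450980392), [205, 452])
78 top (array([ 0.535 , -0.326 , -0.2028]), np.float64(32.29019607843137), [344])
78 side (array([ 0.5323, -0.3252, -0.2806]), np.float64(63.98039215686275), [555])
78 both (array([ 0.5334, -0.3258, -0.2307]), np.float64(104.93725490196078), [344, 555])
92 top (array([0.6792, 0.3373, 0.4296]), np.float64(89.0), [89])
92 side (array([0.5746, 0.315 , 0.039 ]), np.float64(63.76470588235295), [1144])
92 both (array([0.5752, 0.3147, 0.0414]), np.float64(388.7137254901961), [89, 1144])
```

View pics/d_side.png

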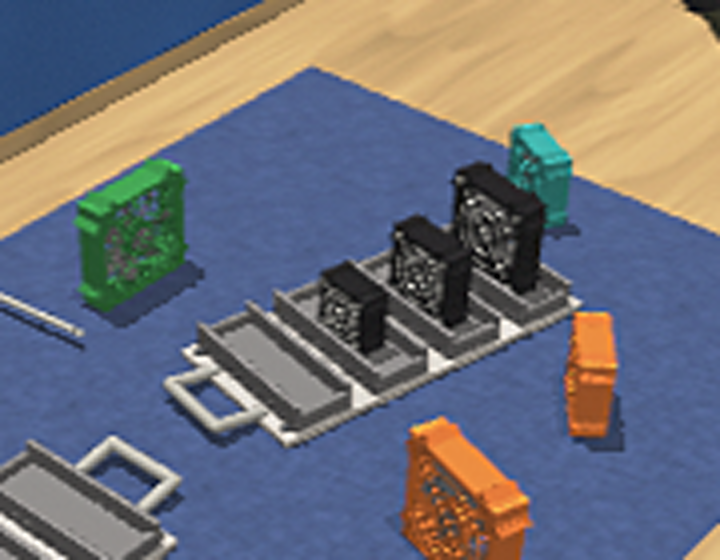

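View pics/d_top.png

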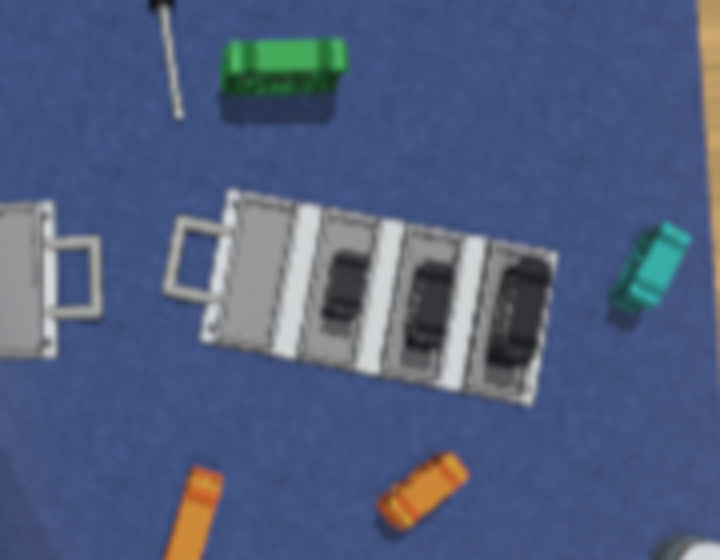

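All three remaining fans stand square in their slots. The 50 is at (.563,−.184), so I'll go and fetch it.

Emit:
{"fn": "jog_arm", "kwargs": {"commands": "0.046 0 0 0 0.107; 0.046 0 0 0 0.107; 0.046 0.015 -0.0025 0.002 0; 0.046 0.03 -0.005 0.003 0; 0.046 0.04 -0.007 0.005 0; 0.046 0.04 -0.007 0.005 0; 0.046 0.04 -0.007 0.005 0; 0.046 0.04 -0.007 0.005 0; 0.046 0.04 -0.007 0.005 0; 0.046 0.04 -0.007 0.005 0; 0.046 0.04 -0.007 0.005 0; 0.046 0.04 -0.007 0.005 0; 0.046 0.04 -0.007 0 0; 0.046 0.02 -0.005 0 0; 0.046 0.008 -0.002 0 0; 0.046 0 0 0 0; 0.046 0 0 0 0; 0.046 0 0 0 0; 0.046 0 0 0 0"}}

```text
clock: 14.2
tool_pos: [0.5639, -0.1843, 0.1517]
tcp_rot: [[-0.207, -0.978, -0.0], [-0.978, 0.207, 0.001], [-0.001, 0.0, -1.0]]
wrist_force: [0.1, -0.6, 0.2]
width: 0.0457
```

```bash
python3 go.py .563 -.184 .12 -.214
```

```text
t 14.2 pos [ 0.5639 -0.1843  0.1517] R z [-0.      0.0008 -1.    ] w 0.04574456242300334 F [ 0.1228 -0.5911  0.1721]
q [ 0.2176  0.7597  0.0366  1.7511 -0.044   0.6318 -1.4994]
roll 0.0057 delta now-axes [-0.0001  0.001   0.0317] delta after roll [-0.0001  0.001   0.0317]
```

Emit:
{"fn": "jog_arm", "kwargs": {"commands": "0.046 0 0.001 0.025 0.006; 0.046 0 0 0.03 0; 0.046 0 0 0.03 0; 0.046 0 0 0.02 0; 0.046 0 0 0.01 0; 0.046 0 0 0 0; 0.046 0 0 0 0; 0.01 0 0 0 0; 0.01 0 0 0 0; 0.01 0 0 0 0; 0.01 0 0 0 0; 0.01 0 0 0 0; 0.01 0 0 0 0", "newtons": 25}}

```text
clock: 15.5
tool_pos: [0.5632, -0.186, 0.0375]
tcp_rot: [[-0.216, -0.976, 0.001], [-0.976, 0.216, -0.0], [0.0, -0.001, -1.0]]
wrist_force: [-0.9, 0.1, 5.5]
width: 0.0249
```

Emit:
{"fn": "jog_arm", "kwargs": {"commands": "0.01 0 0 -0.01 0; 0.01 0 0 -0.025 0; 0.01 0 0 -0.035 0; 0.01 0 0 -0.025 0; 0.01 0 0 0 -0.1; 0.01 0 0 0 -0.116; 0.01 -0.015 -0.001 0 0; 0.01 -0.03 -0.001 0 0; 0.01 -0.036 -0.0015 0 0; 0.01 -0.036 -0.0015 0 0; 0.01 -0.036 -0.0015 0 0; 0.01 -0.036 -0.0015 0 0; 0.01 -0.036 -0.0015 0 0; 0.01 -0.036 -0.0015 0 0; 0.01 -0.036 -0.0015 0 0; 0.01 -0.034 -0.001 0 0; 0.01 -0.018 -0.001 0 0; 0.01 -0.007 0 0 0; 0.01 0 0 0 0; 0.01 0 0 0 0"}}

```text
clock: 17.5
tool_pos: [0.5773, 0.1686, 0.1316]
tcp_rot: [[-0.003, -1.0, -0.0], [-1.0, 0.003, -0.002], [0.002, 0.0, -1.0]]
wrist_force: [0.3, -0.4, 0.1]
width: 0.0249
```

```bash
python3 go.py .5785 .1698 .0375 0; python3 shot.py e .57 .2 .05
```

```text
t 17.5 pos [0.5773 0.1686 0.1316] R z [-0.0005 -0.0015 -1.    ] w 0.02487040863182033 F [ 0.2893 -0.3764  0.067 ]
q [-0.4009  0.7994  0.0699  1.7387 -0.0856  0.6074 -1.856 ]
roll -0.0035 delta now-axes [-0.0014 -0.0012  0.0941] delta after roll [-0.0012 -0.0012  0.0941]
```

View pics/e_side.png

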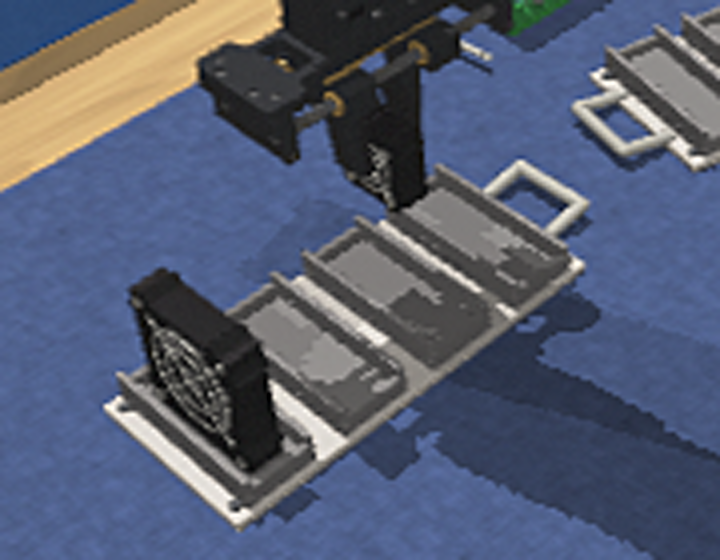

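The 92 is standing in the far-left slot and the 50 is hanging over slot 2. I'll lower it.

Emit:
{"fn": "jog_arm", "kwargs": {"commands": "0.01 0 0 0.02 0; 0.01 0 0 0.03 0; 0.01 0 0 0.025 0; 0.01 0 0 0.012 0; 0.01 0 0 0.003 0; 0.01 0 0 0 0; 0.01 0 0 0 0; 0.01 0 0 0 0"}}

```text
clock: 18.4
tool_pos: [0.5784, 0.1702, 0.0429]
tcp_rot: [[-0.001, -1.0, 0.002], [-1.0, 0.001, 0.001], [-0.001, -0.002, -1.0]]
wrist_force: [1.0, -0.0, -0.5]
width: 0.0252
```

```bash
python3 go.py .5785 .1698 .0375 0
```

```text
t 18.4 pos [0.5784 0.1702 0.0429] R z [ 0.0021  0.0006 -1.    ] w 0.025164602075615126 F [ 0.9719 -0.0292 -0.5333]
q [-0.3903  0.9381  0.0489  1.7672 -0.0929  0.4364 -1.8494]
roll -0.0013 delta now-axes [ 0.0004 -0.      0.0054] delta after roll [ 0.0004 -0.0001  0.0054]
```

Emit:
{"fn": "jog_arm", "kwargs": {"commands": "0.01 0 0 0.004 0; 0.01 0 0 0.0015 0; 0.01 0 0 0 0; 0.01 0 0 0 0; 0.05 0 0 0 0; 0.05 0 0 0 0; 0.05 0 0 0 0; 0.05 0 0 0 0; 0.05 0 0 -0.01 0; 0.05 0 0 -0.03 0; 0.05 0 0 -0.04 0; 0.05 0 0 -0.04 0; 0.05 -0.02 0 0 0; 0.05 -0.04 0 0 0; 0.05 -0.04 0 0 0; 0.05 -0.03 0 0 0; 0.05 -0.012 0 0 0; 0.05 0 0 0 0; 0.05 0 0 0 0"}}

```text
clock: 20.3
tool_pos: [0.5782, 0.3095, 0.1563]
tcp_rot: [[-0.003, -1.0, 0.0], [-1.0, 0.003, -0.002], [0.002, -0.0, -1.0]]
wrist_force: [0.6, -0.7, 0.4]
width: 0.0501
```

```bash
python3 go.py .5788 .3135 .077 0; python3 shot.py f .57 .2 .05 50:.5785:.17:0 92:.5785:.3135:0
```

```text
t 20.3 pos [0.5782 0.3095 0.1563] R z [ 0.0001 -0.0024 -1.    ] w 0.050099066581117215 F [ 0.5752 -0.7432  0.3927]
q [-0.6203  0.8293  0.1094  1.5474 -0.1127  0.7722 -2.0392]
roll -0.0032 delta now-axes [-0.0041 -0.0006  0.0793] delta after roll [-0.004  -0.0006  0.0793]
50 top (array([ 0.581,  0.17 , -0.029]), np.float64(14.494117647058822), [167])
50 side (array([0.576 , 0.171 , 0.0145]), np.float64(23.91372549019608), [410])
50 both (array([0.577 , 0.1704, 0.0038]), np.float64(48.89019607843137), [167, 410])
92 top (array([0.5709, 0.3232, 0.4254]), np.float64(226.14117647058822), [194])
92 side (array([0.5747, 0.3155, 0.0024]), np.float64(46.27058823529412), [1105])
92 both (array([0.5743, 0.3154, 0.0064]), np.float64(293.34509803921566), [194, 1105])
```

View pics/f_side.png

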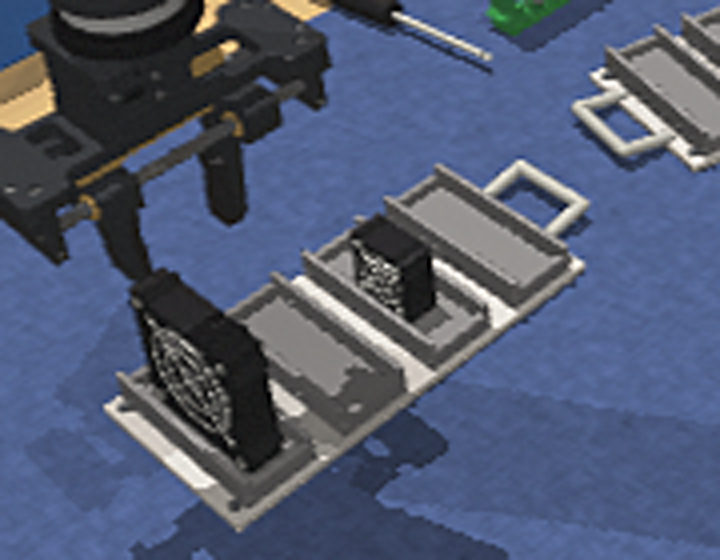

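The 50 is upright in slot 2. Next I'll move the parked 92 to slot 1.

Emit:
{"fn": "jog_arm", "kwargs": {"commands": "0.05 -0.002 0 0.02 0; 0.05 0 0 0.025 0; 0.05 0 0 0.02 0; 0.05 0 0 0.01 0; 0.05 0 0 0.004 0; 0.05 0 0 0 0; 0.05 0 0 0 0; 0.01 0 0 0 0; 0.01 0 0 0 0; 0.01 0 0 0 0; 0.01 0 0 0 0; 0.01 0 0 0 0; 0.01 0 0 0 0"}}

```text
clock: 21.9
tool_pos: [0.5779, 0.3142, 0.0775]
tcp_rot: [[-0.001, -1.0, 0.0], [-1.0, 0.001, 0.0], [-0.0, -0.0, -1.0]]
wrist_force: [-0.7, -0.5, 2.8]
width: 0.025
```

Emit:
{"fn": "jog_arm", "kwargs": {"commands": "0.01 0 0 -0.01 0; 0.01 0 0 -0.025 0; 0.01 0 0 -0.035 0; 0.01 0 0 -0.03 0; 0.01 0 0 0 0; 0.01 0.015 0 0 0; 0.01 0.03 0 0 0; 0.01 0.036 0 0 0; 0.01 0.036 0 0 0; 0.01 0.036 0 0 0; 0.01 0.036 0 0 0; 0.01 0.02 0 0 0; 0.01 0.0074 0 0 0; 0.01 0 0 0 0; 0.01 0 0 0 0; 0.01 0 0 0 0; 0.01 0 0 0 0"}}

```text
clock: 23.6
tool_pos: [0.5774, 0.0994, 0.1771]
tcp_rot: [[0.001, -1.0, -0.0], [-1.0, -0.001, 0.001], [-0.001, 0.0, -1.0]]
wrist_force: [0.2, -0.5, -1.1]
width: 0.0249
```

```bash
python3 go.py .5785 .0978 .0775 0; python3 shot.py g .57 .15 .05
```

```text
t 23.6 pos [0.5774 0.0994 0.1771] R z [-0.0001  0.0007 -1.    ] w 0.02491037791953093 F [ 0.2056 -0.5166 -1.1164]
q [-0.2873  0.7161  0.0666  1.7562 -0.0713  0.6715 -1.7507]
roll 0.0013 delta now-axes [ 0.0017 -0.0011  0.0996] delta after roll [ 0.0016 -0.0011  0.0996]
```

View pics/g_side.png

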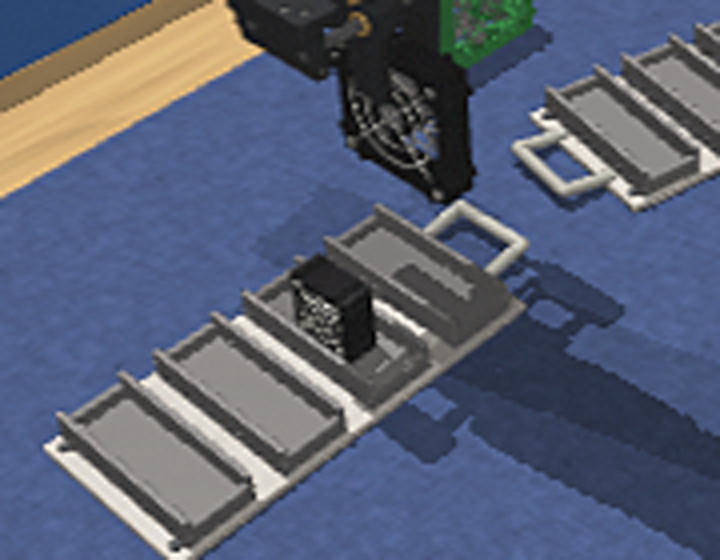

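Emit:
{"fn": "jog_arm", "kwargs": {"commands": "0.01 0.001 0 0.02 0; 0.01 0 0 0.03 0; 0.01 0 0 0.028 0; 0.01 0 0 0.014 0; 0.01 0 0 0.004 0; 0.01 0 0 0 0; 0.01 0 0 0 0; 0.01 0 0 0 0"}}

```text
clock: 24.5
tool_pos: [0.5784, 0.0968, 0.0824]
tcp_rot: [[-0.001, -1.0, 0.002], [-1.0, 0.001, 0.0], [-0.0, -0.002, -1.0]]
wrist_force: [-0.4, -0.2, -1.0]
width: 0.0247
```

```bash
python3 go.py .5785 .0978 .0775 0
```

```text
t 24.5 pos [0.5784 0.0968 0.0824] R z [ 0.0024  0.0004 -1.    ] w 0.02471181477314733 F [-0.3622 -0.2384 -0.9611]
q [-0.2718  0.8601  0.0475  1.8103 -0.079   0.4707 -1.7425]
roll -0.0013 delta now-axes [-0.001  -0.0001  0.0049] delta after roll [-0.001  -0.0001  0.0049]
```

Emit:
{"fn": "jog_arm", "kwargs": {"commands": "0.01 0 0 0.004 0; 0.01 0 0 0.0008 0; 0.01 0 0 0 0; 0.01 0 0 0 0; 0.05 0 0 0 0; 0.05 0 0 0 0; 0.05 0 0 0 0; 0.05 0 0 0 0; 0.05 0 0 -0.01 0; 0.05 0 0 -0.03 0; 0.05 0 0 -0.04 0; 0.05 0 0 -0.03 0; 0.048 0.02 0.003 0 0; 0.048 0.04 0.004 0 0; 0.048 0.045 0.004 0 0; 0.048 0.045 0.004 0 0; 0.048 0.03 0 0 0; 0.048 0.01 0 0 0; 0.048 0 0 0 0; 0.048 0 0 0 0"}}

```text
clock: 26.5
tool_pos: [0.5626, -0.091, 0.1866]
tcp_rot: [[0.001, -1.0, 0.0], [-1.0, -0.001, 0.002], [-0.002, -0.0, -1.0]]
wrist_force: [0.0, 0.3, 0.9]
width: 0.0481
```

```bash
python3 go.py .543 -.2533 .15 -.214; python3 shot.py i .57 .15 .05
```

```text
t 26.5 pos [ 0.5626 -0.091   0.1866] R z [ 0.0003  0.0016 -1.    ] w 0.048099204040058255 F [0.0146 0.3026 0.9251]
q [ 0.0644  0.6832  0.0273  1.7954 -0.0306  0.6633 -1.46  ]
roll 0.2151 delta now-axes [0.1623 0.0198 0.0363] delta after roll [ 0.1627 -0.0153  0.0366]
```

View pics/i_side.png

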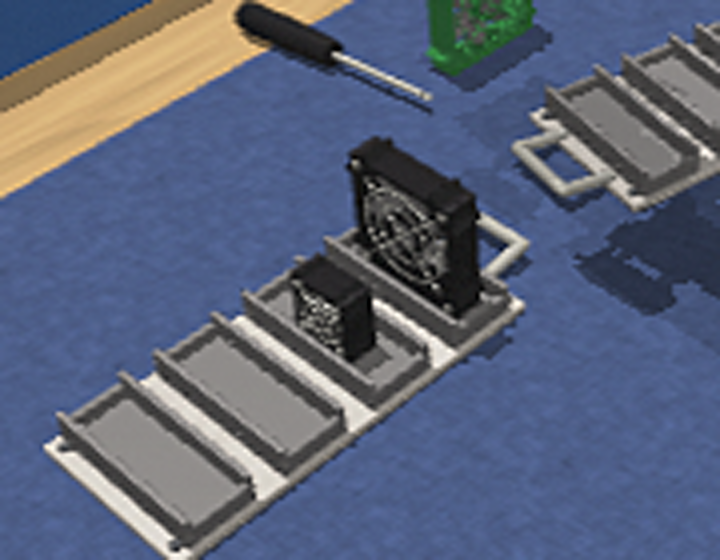

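The 92 is in slot 1 and the 50 in slot 2, both upright. The 64 is next.

Emit:
{"fn": "jog_arm", "kwargs": {"commands": "0.046 0 0 0 0.107; 0.046 0 0 0 0.108; 0.046 0.018 -0.0015 0 0; 0.046 0.03 -0.003 0 0; 0.046 0.038 -0.004 0 0; 0.046 0.038 -0.004 0 0; 0.046 0.028 -0.002 0.01 0; 0.046 0.01 -0.001 0.02 0; 0.046 0 0 0.01 0; 0.046 0 0 0 0; 0.046 0 0 0 0; 0.046 0 0 0 0; 0.046 0 0 0 0"}}

```text
clock: 27.9
tool_pos: [0.5435, -0.254, 0.1472]
tcp_rot: [[-0.213, -0.977, 0.001], [-0.977, 0.213, -0.0], [-0.0, -0.001, -1.0]]
wrist_force: [0.2, -1.1, -0.5]
width: 0.0458
```

```bash
python3 go.py .543 -.2533 .0505 -.214
```

```text
t 27.9 pos [ 0.5435 -0.254   0.1472] R z [ 0.0014 -0.0002 -1.    ] w 0.04581263392097272 F [ 0.167  -1.0949 -0.4801]
q [ 0.3299  0.7734  0.0538  1.7357 -0.0641  0.6328 -1.3653]
roll -0.0006 delta now-axes [-0.0005  0.0008  0.0967] delta after roll [-0.0006  0.0006  0.0967]
```

Emit:
{"fn": "jog_arm", "kwargs": {"commands": "0.046 0 0 0.02 0; 0.046 0 0 0.03 0; 0.046 0 0 0.028 0; 0.046 0 0 0.014 0; 0.046 0 0 0.005 0; 0.046 0 0 0 0; 0.046 0 0 0 0; 0.01 0 0 0 0; 0.01 0 0 0 0; 0.01 0 0 0 0; 0.01 0 0 0 0; 0.01 0 0 0 0; 0.01 0 0 0 0", "newtons": 25}}

```text
clock: 29.2
tool_pos: [0.543, -0.255, 0.05]
tcp_rot: [[-0.215, -0.977, 0.001], [-0.977, 0.215, -0.0], [0.0, -0.001, -1.0]]
wrist_force: [-0.1, -0.3, 5.4]
width: 0.0245
```

Emit:
{"fn": "jog_arm", "kwargs": {"commands": "0.01 0 0 -0.01 0; 0.01 0 0 -0.025 0; 0.01 0 0 -0.035 0; 0.01 0 0 -0.04 0; 0.01 0 0 -0.02 0; 0.01 0 0 0 -0.1; 0.01 0 0 0 -0.115; 0.01 -0.015 -0.001 0 0; 0.01 -0.03 -0.002 0 0; 0.01 -0.04 -0.003 0 0; 0.01 -0.04 -0.003 0 0; 0.01 -0.04 -0.003 0 0; 0.01 -0.04 -0.003 0 0; 0.01 -0.03 -0.002 0 0; 0.01 -0.012 0 0 0; 0.01 0 0 0 0; 0.01 0 0 0 0"}}

```text
clock: 30.9
tool_pos: [0.5596, -0.0097, 0.1794]
tcp_rot: [[-0.004, -1.0, -0.0], [-1.0, 0.004, -0.002], [0.002, 0.0, -1.0]]
wrist_force: [-0.2, -0.9, -0.6]
width: 0.025
```

```bash
python3 go.py .5785 .2418 .18 0
```

```text
t 30.9 pos [ 0.5596 -0.0097  0.1794] R z [-0.0004 -0.0017 -1.    ] w 0.025005536915911727 F [-0.1629 -0.8997 -0.6498]
q [-0.0962  0.6833  0.0506  1.8325 -0.0515  0.6276 -1.5898]
roll -0.0038 delta now-axes [-0.2515 -0.018  -0.001 ] delta after roll [-0.2515 -0.0189 -0.0006]
```

Emit:
{"fn": "jog_arm", "kwargs": {"commands": "0.01 -0.015 -0.002 0 -0.003; 0.01 -0.03 -0.003 0 0; 0.01 -0.04 -0.003 0 0; 0.01 -0.04 -0.003 0 0; 0.01 -0.04 -0.003 0 0; 0.01 -0.04 -0.003 0 0; 0.01 -0.03 -0.002 0 0; 0.01 -0.0135 0 0 0; 0.01 0 0 0 0; 0.01 0 0 0 0; 0.01 0 0 0 0; 0.01 0 0 0 0"}}

```text
clock: 32.1
tool_pos: [0.579, 0.2382, 0.1796]
tcp_rot: [[-0.001, -1.0, 0.0], [-1.0, 0.001, -0.001], [0.001, -0.0, -1.0]]
wrist_force: [0.2, 0.5, -1.8]
width: 0.0245
```

```bash
python3 go.py .5785 .2418 .05 0; python3 shot.py j .57 .2 .05
```

```text
t 32.1 pos [0.579  0.2382 0.1796] R z [ 0.0001 -0.0013 -1.    ] w 0.024457246807600246 F [ 0.2055  0.5208 -1.8078]
q [-0.5224  0.7622  0.1052  1.6286 -0.1041  0.7568 -1.9425]
roll -0.0014 delta now-axes [-0.0037  0.0005  0.1296] delta after roll [-0.0036  0.0005  0.1296]
```

View pics/j_side.png

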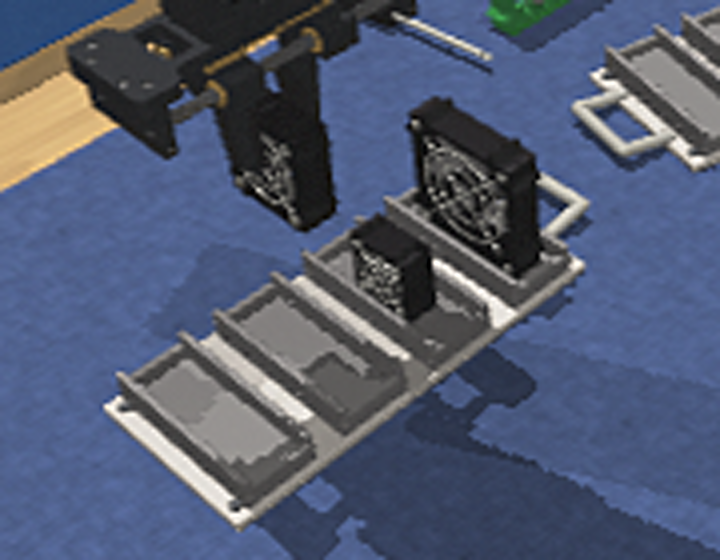

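Emit:
{"fn": "jog_arm", "kwargs": {"commands": "0.01 -0.002 0 0.02 0; 0.01 0 0 0.03 0; 0.01 0 0 0.035 0; 0.01 0 0 0.025 0; 0.01 0 0 0.012 0; 0.01 0 0 0.003 0; 0.01 0 0 0 0; 0.01 0 0 0 0; 0.01 0 0 0 0"}}

```text
clock: 33.1
tool_pos: [0.5795, 0.243, 0.0558]
tcp_rot: [[0.002, -1.0, 0.002], [-1.0, -0.002, 0.001], [-0.001, -0.002, -1.0]]
wrist_force: [0.2, -1.0, -0.4]
width: 0.0249
```

```bash
python3 go.py .5785 .2418 .05 0
```

```text
t 33.1 pos [0.5795 0.243  0.0558] R z [ 0.0023  0.0009 -1.    ] w 0.024931956731942193 F [ 0.1623 -0.9659 -0.408 ]
q [-0.5108  0.9398  0.0737  1.685  -0.1198  0.5187 -1.9323]
roll 0.0017 delta now-axes [0.0012 0.001  0.0058] delta after roll [0.0012 0.001  0.0058]
```

Emit:
{"fn": "jog_arm", "kwargs": {"commands": "0.01 0.001 0.001 0.0045 0; 0.01 0 0 0.001 0; 0.01 0 0 0 0; 0.01 0 0 0 0; 0.05 0 0 0 0; 0.05 0 0 0 0; 0.05 0 0 0 0; 0.05 0 0 0 0; 0.05 0 0 -0.01 0; 0.05 0 0 -0.03 0; 0.05 0 0 -0.04 0; 0.05 0 0 -0.04 0; 0.05 0 0 -0.01 0; 0.05 0.02 0.002 0 0; 0.05 0.04 0.003 0 0; 0.05 0.045 0.003 0 0; 0.05 0.045 0.003 0 0; 0.05 0.045 0.003 0 0; 0.05 0.045 0.003 0 0; 0.05 0.03 0.002 0 0"}}

```text
clock: 35.1
tool_pos: [0.556, -0.0344, 0.1774]
tcp_rot: [[-0.003, -1.0, -0.005], [-1.0, 0.003, -0.003], [0.003, 0.005, -1.0]]
wrist_force: [0.5, -0.7, -0.3]
width: 0.0499
```

Emit:
{"fn": "jog_arm", "kwargs": {"commands": "0.05 0.01 0.001 0 0; 0.05 0 0 0 0.1; 0.05 0 0 0 0.114; 0.05 0 0 0 0; 0.05 0 0 0 0; 0.05 0 0 0 0"}}

```text
clock: 35.7
tool_pos: [0.5576, -0.0379, 0.1785]
tcp_rot: [[-0.208, -0.978, -0.001], [-0.978, 0.208, 0.0], [0.0, 0.001, -1.0]]
wrist_force: [0.2, 0.1, 0.1]
width: 0.0501
```

```bash
python3 go.py .5335 -.3258 .15 -.214; python3 shot.py k .57 .2 .05 64:.578:.242:0 78:.5335:-.3258:-.214
```

```text
t 35.7 pos [ 0.5576 -0.0379  0.1785] R z [-0.0009  0.0002 -1.    ] w 0.050119263543445466 F [0.2153 0.1451 0.1361]
q [-0.0758  0.6866  0.1031  1.8366 -0.112   0.6249 -1.6852]
roll 0.0045 delta now-axes [ 0.2866 -0.0363  0.0285] delta after roll [ 0.2864 -0.0375  0.0285]
64 top (array([0.5815, 0.242 , 0.0111]), np.float64(39.63529411764706), [269])
64 side (array([0.5756, 0.2446, 0.0106]), np.float64(29.239215686274513), [622])
64 both (array([0.5776, 0.2437, 0.0145]), np.float64(92.82745098039214), [269, 622])
78 top (array([ 0.5375, -0.3262, -0.2366]), np.float64(26.745098039215687), [317])
78 side (array([ 0.5353, -0.3279, -0.2722]), np.float64(50.705882352941174), [557])
78 both (array([ 0.5355, -0.3264, -0.244 ]), np.float64(93.19607843137254), [317, 557])
```

View pics/k_side.png

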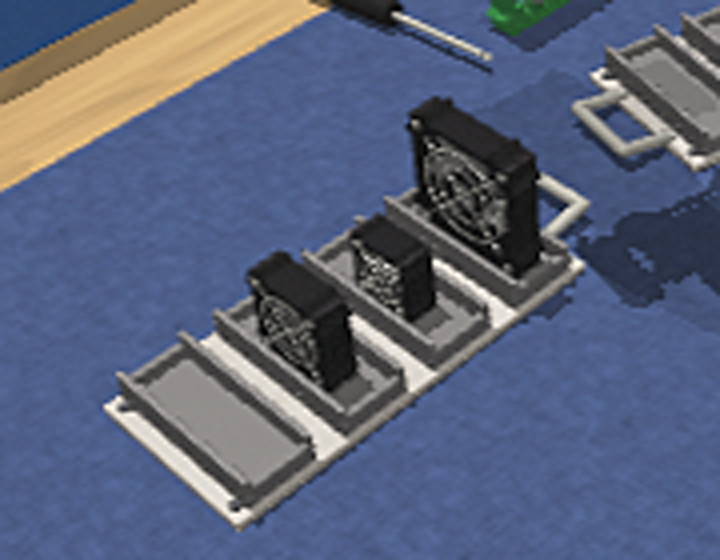

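Three fans are in place and upright. Last is the 78, at about (.534,−.326).

Emit:
{"fn": "jog_arm", "kwargs": {"commands": "0.05 0.015 -0.002 0 0.004; 0.05 0.03 -0.004 0 0; 0.05 0.04 -0.005 0 0; 0.05 0.04 -0.005 0 0; 0.05 0.04 -0.005 0 0; 0.05 0.04 -0.005 0 0; 0.05 0.04 -0.005 0 0; 0.05 0.028 -0.004 0.01 0; 0.05 0.012 -0.002 0.01 0; 0.05 0.001 0 0.005 0; 0.05 0 0 0 0; 0.05 0 0 0 0; 0.05 0 0 0 0; 0.05 0 0 0 0"}}

```text
clock: 37.4
tool_pos: [0.5336, -0.3245, 0.1544]
tcp_rot: [[-0.213, -0.977, 0.001], [-0.977, 0.213, 0.0], [-0.0, -0.001, -1.0]]
wrist_force: [1.0, 0.4, 0.3]
width: 0.0501
```

```bash
python3 go.py .534 -.326 .064 -.216
```

```text
t 37.4 pos [ 0.5336 -0.3245  0.1544] R z [ 0.0007  0.0001 -1.    ] w 0.0500701132579375 F [1.0319 0.3786 0.3399]
q [ 0.4476  0.7907  0.0456  1.6516 -0.051   0.6999 -1.2664]
roll 0.0017 delta now-axes [ 0.0014 -0.0006  0.0904] delta after roll [ 0.0014 -0.0007  0.0904]
```

Emit:
{"fn": "jog_arm", "kwargs": {"commands": "0.05 0.001 0 0.02 0; 0.05 0 0 0.03 0; 0.05 0 0 0.025 0; 0.05 0 0 0.012 0; 0.05 0 0 0.003 0; 0.05 0 0 0 0; 0.05 0 0 0 0; 0.01 0 0 0 0; 0.01 0 0 0 0; 0.01 0 0 0 0; 0.01 0 0 0 0; 0.01 0 0 0 0; 0.01 0 0 0 0", "newtons": 25}}

```text
clock: 38.7
tool_pos: [0.5329, -0.3267, 0.0643]
tcp_rot: [[-0.214, -0.977, 0.001], [-0.977, 0.214, -0.0], [0.0, -0.001, -1.0]]
wrist_force: [-0.8, 0.7, 4.8]
width: 0.025
```

Emit:
{"fn": "jog_arm", "kwargs": {"commands": "0.01 0 0 -0.01 0; 0.01 0 0 -0.025 0; 0.01 0 0 -0.035 0; 0.01 0 0 -0.04 0; 0.01 0 0 -0.02 0; 0.01 0 0 0 -0.1; 0.01 0 0 0 -0.115; 0.01 -0.015 -0.001 0 0; 0.01 -0.03 -0.002 0 0; 0.01 -0.04 -0.003 0 0; 0.01 -0.04 -0.003 0 0; 0.01 -0.04 -0.003 0 0; 0.01 -0.04 -0.003 0 0; 0.01 -0.04 -0.003 0 0; 0.01 -0.04 -0.003 0 0; 0.01 -0.03 -0.002 0 0; 0.01 -0.015 -0.002 0 0; 0.01 0 0 0 0; 0.01 0 0 0 0; 0.01 0 0 0 0"}}

```text
clock: 40.7
tool_pos: [0.5578, 0.0007, 0.1939]
tcp_rot: [[-0.005, -1.0, -0.0], [-1.0, 0.005, -0.002], [0.002, 0.0, -1.0]]
wrist_force: [1.1, 0.2, -0.6]
width: 0.0246
```

```bash
python3 go.py .5785 .3138 .194 0
```

```text
t 40.7 pos [0.5578 0.0007 0.1939] R z [-0.0003 -0.0017 -1.    ] w 0.024569024072085378 F [ 1.0839  0.1776 -0.6459]
q [-0.1151  0.6598  0.0505  1.8253 -0.0479  0.658  -1.6134]
roll -0.0053 delta now-axes [-0.3132 -0.019  -0.0006] delta after roll [-0.3131 -0.0207 -0.0001]
```

Emit:
{"fn": "jog_arm", "kwargs": {"commands": "0.01 -0.015 -0.002 0 -0.005; 0.01 -0.03 -0.003 0 0; 0.01 -0.04 -0.003 0 0; 0.01 -0.04 -0.003 0 0; 0.01 -0.04 -0.003 0 0; 0.01 -0.04 -0.003 0 0; 0.01 -0.04 -0.003 0 0; 0.01 -0.03 -0.001 0 0; 0.01 -0.025 0 0 0; 0.01 -0.012 0 0 0; 0.01 0 0 0 0; 0.01 0 0 0 0; 0.01 0 0 0 0; 0.01 0 0 0 0"}}

```text
clock: 42.1
tool_pos: [0.5785, 0.3134, 0.1941]
tcp_rot: [[0.001, -1.0, 0.0], [-1.0, -0.001, -0.001], [0.001, -0.0, -1.0]]
wrist_force: [0.4, -0.4, -1.0]
width: 0.0246
```

```bash
python3 go.py .5785 .3138 .0643 0
```

```text
t 42.1 pos [0.5785 0.3134 0.1941] R z [ 0.0002 -0.0011 -1.    ] w 0.024636627447068477 F [ 0.4093 -0.4137 -1.0217]
q [-0.625   0.7853  0.111   1.511  -0.103   0.8514 -2.048 ]
roll 0.0012 delta now-axes [-0.0005  0.      0.1298] delta after roll [-0.0004  0.      0.1298]
```

Emit:
{"fn": "jog_arm", "kwargs": {"commands": "0.01 0 0 0.02 0; 0.01 0 0 0.03 0; 0.01 0 0 0.035 0; 0.01 0 0 0.025 0; 0.01 0 0 0.012 0; 0.01 0 0 0.003 0; 0.01 0 0 0 0; 0.01 0 0 0 0; 0.01 0 0 0 0"}}

```text
clock: 43.0
tool_pos: [0.5789, 0.3158, 0.0704]
tcp_rot: [[0.004, -1.0, 0.002], [-1.0, -0.004, 0.001], [-0.001, -0.002, -1.0]]
wrist_force: [-0.1, 0.7, -1.4]
width: 0.0245
```

```bash
python3 go.py .5785 .3138 .0643 0
```

```text
t 43.0 pos [0.5789 0.3158 0.0704] R z [ 0.0023  0.0012 -1.    ] w 0.024519695262356343 F [-0.0775  0.7049 -1.36  ]
q [-0.613   0.9482  0.0833  1.5792 -0.1169  0.6165 -2.0361]
roll 0.0037 delta now-axes [0.002  0.0004 0.0061] delta after roll [0.002  0.0004 0.0061]
```

Now I'll set it down, release, rise, and move clear over the gap between the racks.

Emit:
{"fn": "jog_arm", "kwargs": {"commands": "0.01 0.002 0 0.0045 0; 0.01 0 0 0.0015 0; 0.01 0 0 0 0; 0.01 0 0 0 0; 0.05 0 0 0 0; 0.05 0 0 0 0; 0.05 0 0 0 0; 0.05 0 0 0 0; 0.05 0 0 -0.01 0; 0.05 0 0 -0.03 0; 0.05 0 0 -0.04 0; 0.05 0 0 -0.04 0; 0.05 0 0 -0.03 0; 0.05 0.02 0 0 0; 0.05 0.04 0 0 0; 0.05 0.045 0 0 0; 0.05 0.045 0 0 0; 0.05 0.045 0 0 0; 0.05 0.045 0 0 0; 0.05 0.045 0 0 0"}}

```text
clock: 45.0
tool_pos: [0.579, 0.0266, 0.2138]
tcp_rot: [[0.004, -1.0, 0.001], [-1.0, -0.004, -0.0], [0.0, -0.001, -1.0]]
wrist_force: [0.8, -0.6, -0.7]
width: 0.0499
```

Emit:
{"fn": "jog_arm", "kwargs": {"commands": "0.05 0.04 0 0 0; 0.05 0.04 0 0 0; 0.05 0.03 0 0 0; 0.05 0.01 0 0 0; 0.05 0 0 0 0; 0.05 0 0 0 0; 0.05 0 0 0 0"}}

```text
clock: 45.7
tool_pos: [0.5798, -0.0886, 0.2129]
tcp_rot: [[0.008, -1.0, 0.0], [-1.0, -0.008, 0.002], [-0.002, -0.0, -1.0]]
wrist_force: [0.1, -1.0, -0.1]
width: 0.0498
```

```bash
python3 shot.py z .57 .2 .05 92:.5785:.0975:0 50:.5785:.17:0 64:.5785:.242:0 78:.5785:.3138:0
python3 - <<'E'
from h import *
for n in("top","side"): 
    p=read_camera(n); cv2.imwrite(f"pics/end_{n}.png",p["pixels"])
    for q in("driver","jar","carton"): print(n,q,[(np.round(a["centre"],3).tolist(),round(a["conf"],2)) for a in recognise(p,q)[:1]])
print(robot.get_obs()["clock"],robot.get_obs()["tool_pos"])
E
```

```text
92 top (array([ 0.5787,  0.0968, -0.0137]), np.float64(24.592156862745096), [319])
92 side (array([0.5764, 0.0969, 0.0228]), np.float64(60.11372549019608), [1083])
92 both (array([0.5767, 0.0967, 0.0029]), np.float64(92.01176470588234), [319, 1083])
50 top (array([ 0.5787,  0.1699, -0.0266]), np.float64(15.639215686274511), [170])
50 side (array([0.5766, 0.1721, 0.0156]), np.float64(39.99607843137255), [398])
50 both (array([0.578 , 0.1707, 0.0238]), np.float64(63.15686274509804), [170, 398])
64 top (array([ 0.5779,  0.2412, -0.0031]), np.float64(16.22352941176471), [217])
64 side (array([ 0.5761,  0.2446, -0.0063]), np.float64(46.57254901960784), [592])
64 both (array([0.5779, 0.243 , 0.0049]), np.float64(83.72941176470587), [217, 592])
78 top (array([0.5824, 0.3128, 0.0139]), np.float64(27.909803921568624), [331])
78 side (array([ 0.5768,  0.316 , -0.0083]), np.float64(38.294117647058826), [877])
78 both (array([ 0.5783,  0.3151, -0.0115]), np.float64(108.01960784313725), [331, 877])
top driver [([0.856, -0.034, 0.025], 0.61)]
top jar [([0.321, -0.455, 0.067], 0.64)]
top carton [([0.315, 0.446, 0.054], 0.94)]
side driver [([0.842, -0.03, 0.018], 0.72)]
side jar [([0.31, -0.448, 0.044], 0.82)]
side carton [([0.317, 0.444, 0.054], 0.56)]
46.6 [ 0.5795 -0.0916  0.2129]
```

View pics/z_side.png

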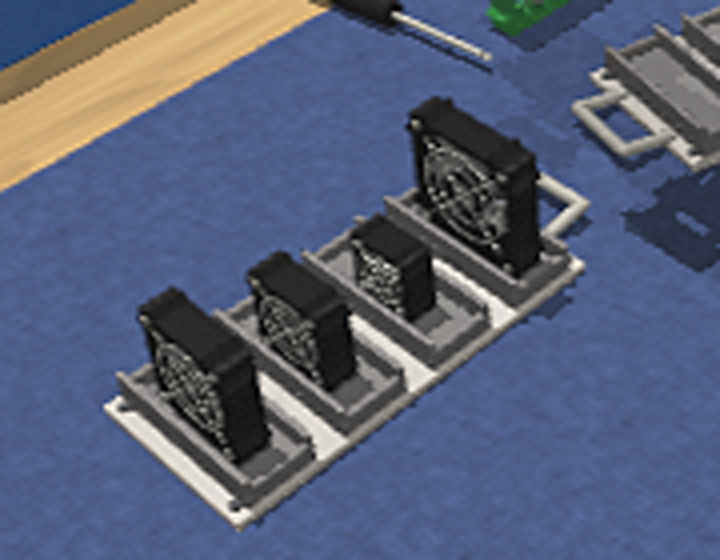

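View pics/z_top.png

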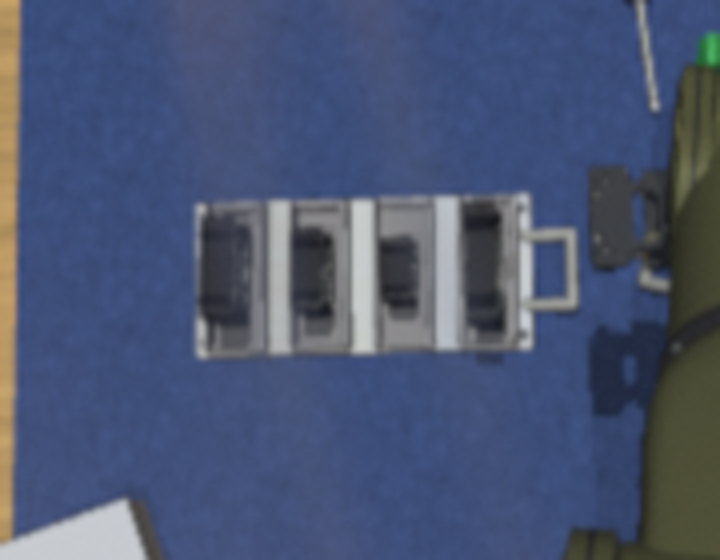

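View pics/end_side.png

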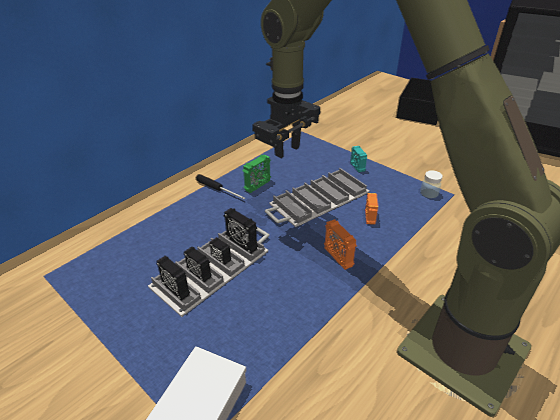

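Counted from the test rack's handle, the order is 92, 50, 64, 78. All four fans are upright, the storage rack is empty, the bystanders haven't moved and the gripper is clear. I'll hand the job in.

```bash
python3 -c "
from plant import order; print(order.finish_job())"
```

```text
the job is handed in; nothing more can be done
None
```

All four fans are in the test rack, and I handed the job in at about 47 s of the 120 s allowed. Counted from the handle, they run 92, 50, 64, 78, the same order as in the storage rack. I parked the 92 in the far test slot until the 50 was in place, because the gripper's body could have hit the 92 while setting the 50 down beside it.

- **Placement:** in the last pictures all four fans stand upright, one to a slot. The fits from both cameras put each within about 2 mm of its slot's centre.
- **Surroundings:** the screwdriver, jar and white box are within about 2 mm of where they started, which is inside the measuring error. The coloured look-alikes look untouched in the pictures.
- **Robot:** the gripper is open and clear of everything. The highest wrist force reported at the end of a move was about 7 N; I did not see the force during moves.
- **Disagreement:** the top and side views differ by 2–6 mm in x, and by up to a few hundredths of a radian in yaw for the smaller fans. I put this down to calibration and outline error.

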